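# Feed a spent camera battery through the sprung flap of the collection box

## Robot

A 7-joint arm with a two-finger parallel gripper is mounted at the origin on the work surface. World frame = base frame: x ahead of the robot, y to its left, z up, the work surface at z = 0. Lengths are in m, angles in rad, forces in N, time in s.
With the tool pointing down it reaches from about 0.4 to 0.9 m from the base axis. Payload 5.6 kg.
Tool frame: the origin (TCP) lies at the very end of the fingers, on their centre line; the grasp point (between the pads) lies 19 mm behind it; z points along the fingers, y is the line along which they close (so a half turn about z gives the same grasp; the last joint's range is limited). The gripper opens to 92 mm and grips with 3 to 60 N. Pads are 20 mm wide; open, the fingers measure 128 mm over their backs; the gripper's body (75 mm by 189 mm) begins 69 mm behind the grasp point.
Start: joints at [-1.193, 0.468, -0.012, 1.603, 0.006, 1.071, -0.056], TCP at [0.266, 0.593, 0.215] pointing down, gripper open.
Joint ranges: [-2.53, 2.53], [-0.31, 2.02], [-1.57, 1.55], [0.28, 2.44], [-1.29, 4.43], [0.15, 1.84], [-2.92, 2.92]. Speed limits (rad/s): [2.57, 2.57, 3.14, 3.14, 3.14, 3.14, 3.14].

## Interface

Orientations are given as a rotation vector (axis times angle).
In Python, from station import arm, cams gives the robot as it stands. The module is installed in compiled form; this text tells all that it offers. Calls block until the motion is done:
- arm.reach(position, orientation): joint-space move of the TCP to a pose.
- arm.move_straight(position, vel=0.15, rotation=None, force_limit=None): straight line of the TCP; rotation=None keeps the orientation; vel is the mean speed in m/s. With force_limit (N) it stops when the force on the tool has changed by that much, and returns True; else False.
- arm.set_joints(angles): joint-space move.
- arm.command_gripper(opening): finger opening in m; the grip force is fixed at half the most; returns when the fingers have stopped.
- arm.pause(seconds).
- arm.ik(position, orientation): joint angles nearest the present ones, or None.
- cams.camera(name): name is "scene" or "top" or "wrist"; returns the picture (384x512x3 uint8, red, green, blue); there is no depth.
- cams.get_calibration(name): a dict with "fx", "fy", "cx", "cy" (pixels), "rvec" (rotation vector, rad) and "tvec" (3), from world to camera coordinates, as OpenCV has them; the wrist camera has in their place "mount" (4x4, takes a point from camera to tool coordinates, whose origin is the TCP and whose axes are the flange's). Camera axes: x right, y down, z forward; pixel columns grow to the right and rows downward; lengths in m; the calibration is good to about 2 mm. A picture is of the moment at which its call begins: read the wrist's pose just before it. get_calibration takes no time and is no camera call.
A pose or a line that the arm cannot do raises arm.MotionError and nothing moves.
- arm.finish_job(): hands the job in; it is judged then, once.
Trained networks look in the newest picture that a camera, given by its name, has taken for a name from the list of things; names that differ only in an ending like _2 or _b are one class to them, and where a whole thing is asked for, a point or a joint stands for the part that bears it (a point fixed in the world has none). Each returns a list of dicts, best first, with "score" (0 to 1); they miss things now and then, are a little off and sometimes report something else, mostly with a low value. They report only what shows in the picture. A call takes as long as a camera call.
- cams.outline_of(camera, query): "pixels" (384x512 bool, what is visible of it) and "uv" ([column, row] in pixels, amid what is visible of it).
Readings, each from a call of its own:
- arm.get_t(): time.
- arm.get_joints(): joint angles.
- arm.get_qd(): joint speeds.
- arm.get_joint_torque(): joint torques, N m.
- arm.get_tool_pos(): TCP position.
- arm.get_eef_rot(): TCP orientation.
- arm.get_force(): force on the tool from outside, world axes, zero at the start.
- arm.get_moment(): the same for the moment, N m.
- arm.get_width(): finger opening in m.
- arm.get_finger_force(): force on a finger pad.
Only numpy, scipy, OpenCV 4.12 (cv2) and the standard library are available. Lean on these libraries where they do the work, as an engineer would, in place of code of your own. Each camera call takes 0.05 s, during which the arm holds its last target. There are 200 camera calls.

## Task

Put the spent battery pack that lies on the loading shelf into the green battery collection box: with one finger push the self-closing yellow flap open and hold it, and with the other finger push the battery off the shelf and in, under the open flap. Push it gently, without pinching or lifting it, and do not use the battery itself to shove the flap open. Then draw back so that the flap shuts by itself with the battery inside, and leave the lens, the tumbler and the bottle where they stand.

Things in the scene. Friction and masses are not known exactly. Their poses are not given: they have to be found in the camera images.
- dropbox: Green sheet-steel collection box, fixed: 250 (x) x 190 (y) x 187 mm high. Origin: centre of its underside; x from its front (shelf side, nearest the robot) to its back, y along the hinge, z up. Along x: loading shelf -125 to -10 mm, sloping yellow flap -10 to 75, flat roof 75 to 125 (47 mm above the shelf). Hollow inside: a thing pushed off the shelf drops to the floor, 12 mm above the origin.
- shelf_edge (a point): Middle of the aluminium loading shelf's inner edge, on its top face (box frame x -10, y 0, z 140 mm); axes as the box. The shelf ends here, at the closed flap's lip. It is open in front, with 8 mm high, 2 mm thick lips along its sides (y +-95 mm). Nothing stands above shelf or flap; the 4 mm side cheeks (182 mm apart) slope with the flap, to 47 mm above the shelf.
- flap (a joint): Flap angle, rad: 0 shut, up to 1.7 as its lower lip swings down and inwards; 1.11 hangs straight down. A spring shuts it: about 1 N at the lip to start, 2 to 7 N well open. A fingertip just above shelf level, moving towards the back of the box, pushes it open ahead of itself; a finger pointing straight down can get no further than x 67 mm (box frame) because of the hinge rod.
- flap_lip (a point): Middle of the lower lip of the yellow flap, a flat 3 mm sheet 174 mm wide (y), 95 mm from hinge to lip, sloping 26 degrees when shut. It moves with the flap. The hinge, a 10 mm thick rod, runs along the flap's upper edge (box frame x 75, z 182 mm).
- battery: The spent battery pack, a dark grey block with an orange band and brass contacts, 38 (x) x 62 (y) x 30 mm high, 0.12 to 0.2 kg, lying flat on the loading shelf with its contacts (+x) towards the flap. Origin at its centre.
- lens: Bystander: black camera lens standing on end on the counter beside the box, 67 mm diameter, 76 mm high. Origin at the centre of its underside.
- tumbler: Bystander: green glass tumbler on the counter beside the box, 66 mm diameter at the rim, 90 mm high. Origin at the centre of its underside.
- dye_bottle: Bystander: pink squeeze bottle with a red cap on the counter beside the box, 42 mm diameter, 110 mm high. Origin at the centre of its underside.

How it is judged:
On the way, in this order (a step that is already met when the one before it is completed fails the run):
1. a finger pushes the flap open while the battery still lies on the shelf (value of joint flap above 0.1 rad and contact force between the fingers and flap above 0.1 N and x of battery in the frame of dropbox below -0.012 m and z of battery in the frame of dropbox above 0.145 m), for 0.1 s.
2. the battery goes over the shelf's inner edge while a finger holds the flap open (value of joint flap above 0.2 rad and contact force between the fingers and flap above 0.1 N and x of battery in the frame of dropbox above -0.005 m), for 0.1 s.
At the end, for the whole second after the job is handed in: The battery lies at rest inside the box, its centre less than 70 mm above the counter, the flap is shut (within 0.05 rad), and lens, tumbler and bottle are within 15 mm of where they stood (x of battery in the frame of dropbox between -0.12 and 0.12 m and y of battery in the frame of dropbox between -0.091 and 0.091 m and z of battery in the frame of dropbox between 0 and 0.07 m and linear speed of battery below 0.02 m/s and value of joint flap below 0.05 rad and distance of each of lens, tumbler, dye_bottle from where it was at the start of the episode below 0.015 m); the robot touches nothing.
It fails at once if the battery is shoved against the flap (more than 0.5 N while its centre is still over the shelf) (contact force between battery and flap above 0.5 N and x of battery in the frame of dropbox below -0.014 m).
It fails at once if the battery is lifted (its centre 20 mm above where it lay) (z of battery in the frame of dropbox above 0.175 m).
It fails at once if the battery is pinched or pushed hard (more than 12 N from the fingers) (contact force between the fingers and battery above 12 N).
It fails at once if the lens, the tumbler or the bottle is shifted more than 15 mm or knocked over (angle between any of lens, tumbler, dye_bottle's own z axis and vertical above 0.4 rad or distance of any of lens, tumbler, dye_bottle from where it was at the start of the episode above 0.015 m).
It also fails if it takes over 35 s, if anything falls off the work surface, if the arm or the gripper's body presses on something with over 40 N, if the wrist force passes 120 N, or if a joint passes its speed limit or range.

## Working session

There is one attempt and no reset: what is moved stays moved. The work goes in short steps, each a Python script; the robot and the scene stay as the last script left them, time stands still between calls to the robot, and variables do not carry over. Pictures are saved under pics/ and viewed, at most 10 in all, crops included, and the job is handed in when it is done.

```bash
mkdir -p pics
python3 - <<'E'
from station import arm,cams
import cv2,numpy as np
ims=[]
for c in("scene","top"):
    im=cams.camera(c); ims.append(im)
    k=cams.get_calibration(c); print(c,{a:np.round(b,4).tolist() for a,b in k.items()})
    for q in("battery","dropbox","flap","lens","tumbler","dye_bottle"):
        for r in cams.outline_of(c,q)[:2]:
            p=r["pixels"]; ys,xs=np.nonzero(p); print(c,q,round(r["score"],2),np.round(r["uv"]),len(xs),cv2.boxPoints(cv2.minAreaRect(np.c_[xs,ys].astype(np.float32))).round().tolist())
    cv2.imwrite(f"pics/{c}.png",im[:,:,::-1])
print(arm.get_t(),arm.get_eef_rot())
E
```

```text
scene {'fx': 495.6449, 'fy': 495.6449, 'cx': 245.3303, 'cy': 197.4095, 'rvec': [1.3111, 2.122, -0.9989], 'tvec': [0.1618, -0.2429, 1.8349]}
scene battery 0.9 [238. 180.] 367 [[222.0, 180.0], [232.0, 166.0], [253.0, 181.0], [244.0, 195.0]]
scene dropbox 0.57 [217. 214.] 8356 [[141.0, 206.0], [231.0, 131.0], [296.0, 207.0], [207.0, 283.0]]
scene flap 0.89 [218. 192.] 760 [[182.0, 185.0], [189.0, 173.0], [249.0, 203.0], [243.0, 216.0]]
scene lens 0.6 [278. 242.] 786 [[268.0, 224.0], [293.0, 224.0], [293.0, 259.0], [268.0, 259.0]]
scene tumbler 0.48 [172. 179.] 168 [[162.0, 177.0], [183.0, 170.0], [186.0, 179.0], [165.0, 186.0]]
scene dye_bottle 0.98 [244. 271.] 496 [[238.0, 250.0], [254.0, 250.0], [254.0, 287.0], [238.0, 287.0]]
top {'fx': 377.5186, 'fy': 377.5186, 'cx': 254.3419, 'cy': 190.6234, 'rvec': [2.1919, -2.189, 0.1084], 'tvec': [0.0656, 0.5682, 0.8625]}
top dropbox 0.87 [270. 173.] 11809 [[206.0, 227.0], [236.0, 100.0], [336.0, 124.0], [305.0, 251.0]]
top flap 0.56 [275. 162.] 4018 [[225.0, 172.0], [235.0, 127.0], [323.0, 148.0], [313.0, 193.0]]
top flap 0.22 [203. 124.] 373 [[193.0, 113.0], [210.0, 108.0], [218.0, 132.0], [201.0, 137.0]]
top lens 0.73 [191. 186.] 808 [[175.0, 167.0], [206.0, 167.0], [206.0, 198.0], [175.0, 198.0]]
top tumbler 0.93 [352. 208.] 814 [[331.0, 207.0], [354.0, 183.0], [376.0, 205.0], [352.0, 228.0]]
top dye_bottle 0.81 [205. 122.] 377 [[192.0, 115.0], [208.0, 107.0], [219.0, 130.0], [203.0, 138.0]]
0.7 [6.56172701e-01 3.07227881e+00 1.64967610e-04]
```

View pics/top.png

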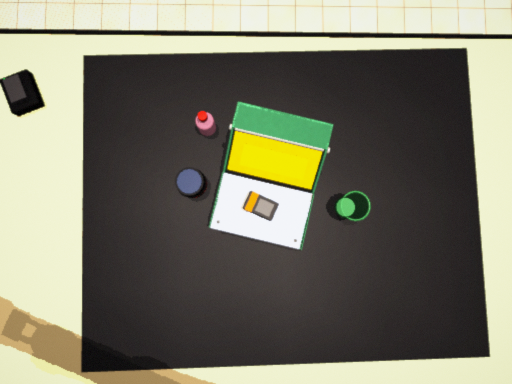

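View pics/scene.png

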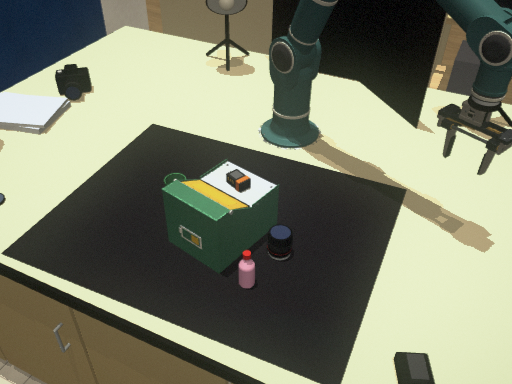

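The top view shows the open shelf (white, about (261,210)) at the bottom of the box and the yellow flap above it at (275,162). The battery is at (261,206), close to square with the box. The scene view agrees: the lens and bottle stand on the +y side and the tumbler on the other side. Next I'll fit the box pose.

```bash
cat > h.py <<'E'
import numpy as np,cv2
from scipy.optimize import least_squares
from scipy.spatial.transform import Rotation as R
from station import arm,cams
def proj(c,P):
    k=cams.get_calibration(c);K=np.array([[k["fx"],0,k["cx"]],[0,k["fy"],k["cy"]],[0,0,1]])
    return cv2.projectPoints(np.array(P,float),np.array(k["rvec"]),np.array(k["tvec"]),K,None)[0][:,0]
def unproj(c,uv,z):
    k=cams.get_calibration(c);Rm=R.from_rotvec(k["rvec"]).as_matrix();o=-Rm.T@np.array(k["tvec"])
    d=Rm.T@np.array([(uv[0]-k["cx"])/k["fx"],(uv[1]-k["cy"])/k["fy"],1]);return o+d*(z-o[2])/d[2]
def world(p,P):
    P=np.array(P,float);c,s=np.cos(p[2]),np.sin(p[2])
    return np.c_[p[0]+c*P[:,0]-s*P[:,1],p[1]+s*P[:,0]+c*P[:,1],P[:,2]]
E
python3 - <<'E'
from h import *
im=cv2.imread("pics/top.png");hsv=cv2.cvtColor(im,cv2.COLOR_BGR2HSV)
roi=np.zeros(im.shape[:2],np.uint8);roi[90:260,195:345]=1
ye=((hsv[...,0]>20)&(hsv[...,0]<35)&(hsv[...,1]>150)&(hsv[...,2]>120)).astype(np.uint8)*roi
wh=((hsv[...,1]<60)&(hsv[...,2]>170)).astype(np.uint8)*roi
wh=cv2.morphologyEx(wh,cv2.MORPH_OPEN,np.ones((3,3)))
def quad(m):
    c=max(cv2.findContours(m,0,2)[0],key=cv2.contourArea);h=cv2.convexHull(c);return cv2.minAreaRect(h),cv2.approxPolyDP(h,5,True)[:,0].tolist()
print("yellow",quad(ye));print("white",quad(wh))
def pix(q):
    P=np.array(q,float);return P
# shelf corners via fillPoly moments: fit model quads' hull masks by area-overlap
S=[[-.125,-.093,.14],[-.125,.093,.14],[-.010,.093,.14],[-.010,-.093,.14]]
q=np.array(quad(wh)[1],float)
w=np.array([unproj("top",u,.14) for u in q]);print(np.round(w,3))
def near(a,b): return (b[:,None]-a[None])[np.arange(len(b)),np.linalg.norm(b[:,None]-a[None],axis=2).argmin(1)]
f=lambda p:near(q,proj("top",world(p,S))).ravel()
ctr=w.mean(0)
best=min((least_squares(f,[ctr[0]+.067*np.cos(y),ctr[1]+.067*np.sin(y),y],loss="soft_l1") for y in np.arange(-.6,.61,.1)),key=lambda r:r.cost)
p=best.x;print("box",p,best.cost,np.round(best.fun,1))
F=[[-.125,-.095,.14],[-.125,.095,.14],[-.01,.095,.14],[-.01,-.095,.14],[.075,.087,.182],[.075,-.087,.182],[.125,.095,.187],[.125,-.095,.187]]
# battery: non-white inside shelf hull
ins=np.zeros_like(roi);cv2.fillConvexPoly(ins,proj("top",world(p,[[-.118,-.085,.14],[-.118,.085,.14],[-.018,.085,.14],[-.018,-.085,.14]])).round().astype(np.int32),1)
b=cv2.morphologyEx(ins*(1-wh),cv2.MORPH_OPEN,np.ones((3,3)));r=cv2.minAreaRect(max(cv2.findContours(b,0,2)[0],key=cv2.contourArea));print(r)
for z in(.14,.17):
    bw=np.array([unproj("top",u,z) for u in cv2.boxPoints(r)]);print(z,np.round(bw,3).tolist())
    c,s=np.cos(p[2]),np.sin(p[2]);d=bw[:,:2]-p[:2];print("boxframe",np.round(np.c_[c*d[:,0]+s*d[:,1],-s*d[:,0]+c*d[:,1]],3).tolist())
out=[]
for n,(x0,y0,x1,y1) in(("top",(190,90,350,260)),("scene",(140,110,300,290))):
    im=cv2.imread(f"pics/{n}.png");s=3;o=cv2.resize(im,None,fx=s,fy=s,interpolation=cv2.INTER_CUBIC)
    for u in proj(n,world(p,F)): cv2.circle(o,tuple(((u+.5)*s).astype(int).tolist()),3,(255,0,255),1)
    out.append(cv2.resize(o[y0*s:y1*s,x0*s:x1*s],(398,500)))
cv2.imwrite("pics/fit.png",np.hstack(out))
E
```

```text
yellow (((273.5605163574219, 159.91452026367188), (89.96527099609375, 39.9456672668457), 13.495734214782715), [[234, 132], [321, 151], [311, 188], [228, 169]])
white (((260.8504638671875, 210.34487915039062), (92.57598114013672, 57.12505340576172), 13.431028366088867), [[223, 173], [311, 193], [299, 248], [210, 227]])
[[ 0.595  0.132  0.14 ]
 [ 0.554 -0.047  0.14 ]
 [ 0.443 -0.021  0.14 ]
 [ 0.485  0.158  0.14 ]]
box [ 0.5851907   0.04043939 -0.22725697] 1.1800859748070835 [ 0.5  0.4 -0.7  0.5 -0.4 -0.9  0.7 -0.2]
((260.2637023925781, 205.61984252929688), (31.780065536499023, 20.607385635375977), 24.443954467773438)
0.14 [[0.523, 0.095, 0.14], [0.561, 0.077, 0.14], [0.534, 0.019, 0.14], [0.496, 0.036, 0.14]]
boxframe [[-0.073, 0.039], [-0.032, 0.03], [-0.045, -0.033], [-0.086, -0.024]]
0.17 [[0.522, 0.094, 0.17], [0.558, 0.078, 0.17], [0.533, 0.021, 0.17], [0.496, 0.038, 0.17]]
boxframe [[-0.074, 0.038], [-0.035, 0.03], [-0.047, -0.03], [-0.086, -0.022]]
```

View pics/fit.png

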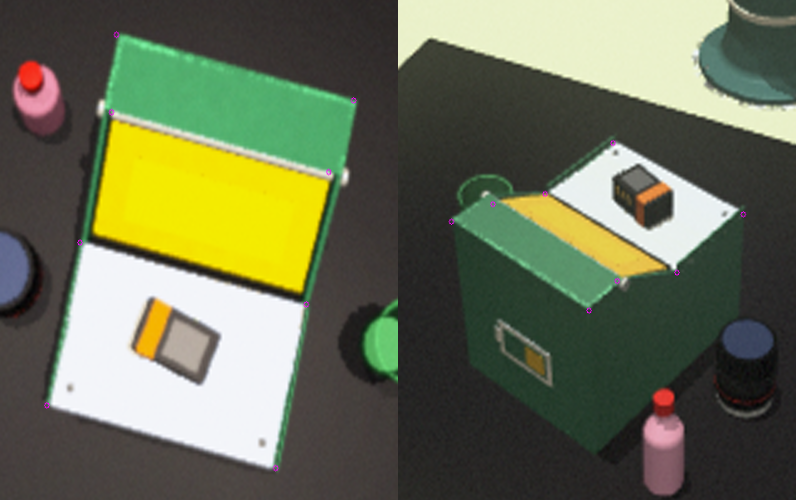

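The overlaid model corners match both views. In the box frame the battery centre is about (-0.060, 0.004), turned about -0.19 rad. I'll align the fingers along box x: finger A goes between battery and flap, and finger B goes behind the battery.

```bash
cat >> h.py <<'E'
P0=np.array([ 0.5851907,0.04043939,-0.22725697])
def W(x,y,z): return world(P0,[[x,y,z]])[0]
def rot(sgn):
    y=sgn*np.array([np.cos(P0[2]),np.sin(P0[2]),0]);z=np.array([0,0,-1.]);return R.from_matrix(np.c_[np.cross(y,z),y,z]).as_rotvec()
E
python3 - <<'E'
from h import *
q0=np.array(arm.get_joints());c=[]
for s in(1,-1):
    q=arm.ik(W(-.0615,.004,.26),rot(s)); print(s,None if q is None else np.round(q,2))
    if q is not None:c.append((abs(np.array(q)-q0).max(),s))
s=min(c)[1];print("sign",s)
arm.command_gripper(.067)
arm.reach(W(-.0615,.004,.26),rot(s))
arm.move_straight(W(-.0615,.004,.195),vel=.1)
print(arm.get_t(),arm.get_width(),arm.get_tool_pos()-W(-.0615,.004,.195),arm.get_force())
a=cams.camera("wrist");b=cams.camera("top");print(cams.get_calibration("wrist"))
cv2.imwrite("pics/w1.png",np.hstack([cv2.resize(a[:,:,::-1],(440,330)),cv2.resize(b[90:260,190:350,::-1],(352,330))]))
E
```

```text
1 [-0.65  0.22  0.55  1.88 -0.13  1.08 -0.27]
-1 [-0.24  0.22  0.08  1.85 -0.02  1.07  2.76]
sign 1
4.1833 0.06676884855538505 [4.28890220e-04 8.44515480e-06 4.08764038e-04] [ 0.55966362 -0.784925    0.03473236]
{'fx': 287.8506983497728, 'fy': 287.8506983497728, 'cx': 250.55182074881085, 'cy': 189.9380603945976, 'mount': array([[-2.08282264e-04, -9.69895362e-01, -2.43521956e-01,
         6.76656677e-02],
       [ 9.99999658e-01, -3.96941791e-04,  7.25642204e-04,
        -1.07988436e-03],
       [-8.00461050e-04, -2.43521722e-01,  9.69895113e-01,
        -1.69691060e-01],
       [ 0.00000000e+00,  0.00000000e+00,  0.00000000e+00,
         1.00000000e+00]])}
```

View pics/w1.png

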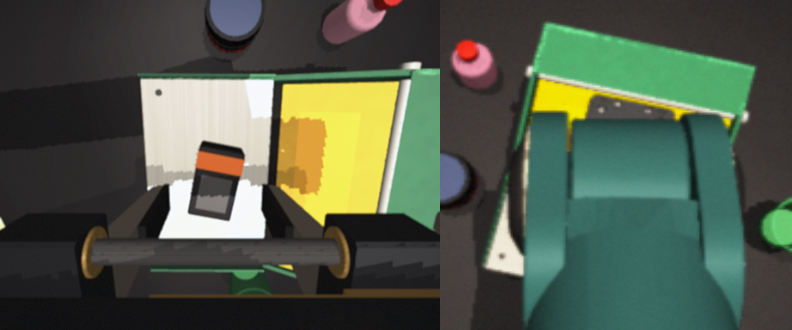

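The wrist view shows the battery at about (215,182) between the fingers, with the shelf edge at column 275. I'll check the clearances with the wrist calibration before going down.

Run:
```python
from h import *
k=cams.get_calibration("wrist");p=np.array(arm.get_tool_pos());T=R.from_rotvec(arm.get_eef_rot()).as_matrix();M=k["mount"]
o=p+T@M[:3,3]
def un(u,v,z):
    d=T@M[:3,:3]@np.array([(u-k["cx"])/k["fx"],(v-k["cy"])/k["fy"],1]);w=o+d*(z-o[2])/d[2];e=w[:2]-P0[:2];c,s=np.cos(P0[2]),np.sin(P0[2])
    return np.round([c*e[0]+s*e[1],-s*e[0]+c*e[1]],4)
f=512/440
for n,u,v,z in(("bat nearL",190,213,.17),("bat nearR",228,220,.17),("band farL",198,150,.17),("band farR",244,158,.17),("edge",273,80,.14),("edge2",268,180,.14),("shelf front corner",142,80,.14)):
    print(n,un(u*f,v*f,z))
a=cams.camera("wrist")
r=cams.outline_of("wrist","battery")
for x in r[:1]:
    ys,xs=np.nonzero(x["pixels"]);b=cv2.boxPoints(cv2.minAreaRect(np.c_[xs,ys].astype(np.float32)));print(x["score"],[un(*q,.17).tolist() for q in b])
```

```text
bat nearL [-0.0836 -0.0212]
bat nearR [-0.0509 -0.0278]
band farL [-0.0758  0.0338]
band farR [-0.0386  0.0272]
edge [-0.0118  0.0897]
edge2 [-0.0114 -0.0013]
shelf front corner [-0.1253  0.0897]
0.69 [[-0.0877, -0.0212], [-0.074, 0.0431], [-0.0363, 0.0355], [-0.0472, -0.0301]]
```

Run:
```python
from h import *
arm.move_straight(W(-.063,.004,.155),vel=.06)
f0=arm.get_force();h=arm.move_straight(W(-.063,.004,.134),vel=.015,force_limit=3)
p=arm.get_tool_pos();print(h,p,arm.get_force()-f0)
arm.move_straight([p[0],p[1],p[2]+.003],vel=.02)
print(arm.get_t(),arm.get_tool_pos(),arm.get_force(),arm.get_width())
a=cams.camera("wrist");b=cams.camera("scene")
cv2.imwrite("pics/w2.png",np.hstack([cv2.resize(a[:,:,::-1],(440,330)),cv2.resize(b[110:290,140:300,::-1],(352,330))]))
```

```text
True [0.52468215 0.05853656 0.14048287] [ 0.06292778 -0.74980107  4.31713601]
6.4667 [0.52468702 0.05854724 0.14345652] [-0.27954679  0.23328317 -0.74952048] 0.06704422355591205
```

View pics/w2.png

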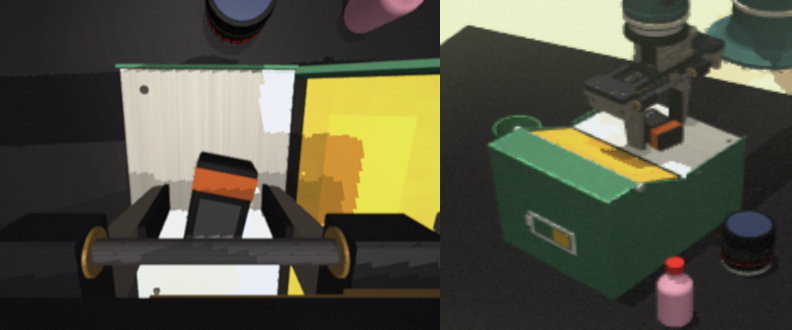

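Finger A is between battery and flap and finger B is behind the battery, both 3 mm above the shelf. Now I'll push along box x.

Run:
```python
from h import *
z=arm.get_tool_pos()[2]
for x in(-.035,-.01,.012):
    h=arm.move_straight(W(x,.004,z),vel=.035,force_limit=20)
    print(x,h,np.round(arm.get_force(),2),round(arm.get_width(),4),arm.get_finger_force(),round(arm.get_t(),2))
    if h:break
a=cams.camera("wrist");b=cams.camera("scene")
cv2.imwrite("pics/w3.png",np.hstack([cv2.resize(a[:,:,::-1],(440,330)),cv2.resize(b[110:290,140:300,::-1],(352,330))]))
```

```text
-0.035 False [-1.97 -1.39  0.01] 0.067 0.887337033636868 7.52
-0.01 False [-3.34  0.75 -0.11] 0.0672 1.247935685387347 8.38
0.012 False [-5.52  1.62 -1.78] 0.0672 2.3702244088053703 9.16
```

View pics/w3.png

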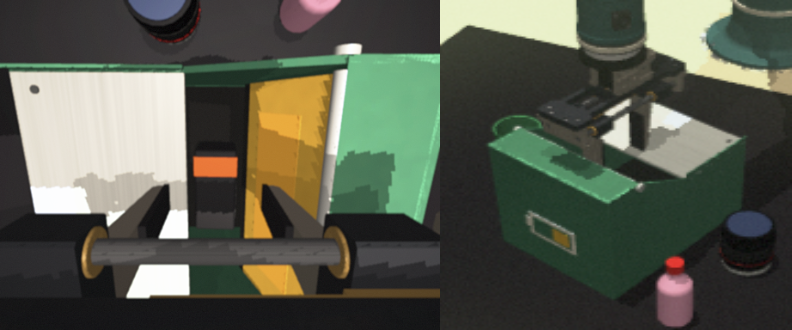

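The flap is open and the battery has gone over the edge, at about (215,175) in the wrist picture. It may have been caught mid-fall, so I'll wait and look again.

Run:
```python
from h import *
arm.pause(.5)
print(np.round(arm.get_force(),2),arm.get_finger_force(),arm.get_t())
a=cams.camera("wrist");cv2.imwrite("pics/w4.png",a[:,:,::-1])
```

```text
[-5.28  1.59 -0.14] 2.4002987891435623 9.7583
```

View pics/w4.png

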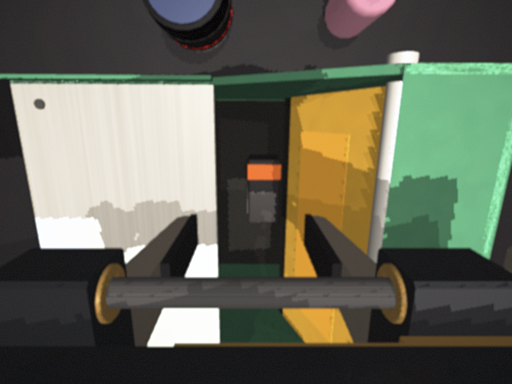

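The battery now looks small at (264,190) and lies deep on the box floor. I'll draw back so the flap shuts, then lift clear.

Run:
```python
from h import *
z=arm.get_tool_pos()[2]
arm.move_straight(W(-.068,.004,z),vel=.05)
print(np.round(arm.get_force(),2))
arm.move_straight(W(-.075,.004,.28),vel=.1)
arm.move_straight(W(-.2,.004,.30),vel=.15)
arm.pause(1)
a=cams.camera("top");b=cams.camera("scene");print(arm.get_t(),np.round(arm.get_force(),2))
for q in("lens","tumbler","dye_bottle","flap"):
    print(q,[(round(r["score"],2),np.round(r["uv"])) for r in cams.outline_of("top",q)[:1]],[(round(r["score"],2),np.round(r["uv"])) for r in cams.outline_of("scene",q)[:1]])
cv2.imwrite("pics/w5.png",np.hstack([cv2.resize(a[90:260,190:350,::-1],(352,374)),cv2.resize(b[110:290,140:300,::-1],(352,374))]))
```

```text
[-0.03  0.03  0.07]
15.175 [ 0.31 -0.05  0.41]
lens [(0.66, array([192., 185.]))] [(0.69, array([276., 243.]))]
tumbler [(0.82, array([355., 207.]))] [(0.46, array([171., 175.]))]
dye_bottle [(0.55, array([204., 124.]))] [(0.87, array([245., 275.]))]
flap [(0.95, array([274., 159.]))] [(0.84, array([218., 191.]))]
```

View pics/w5.png

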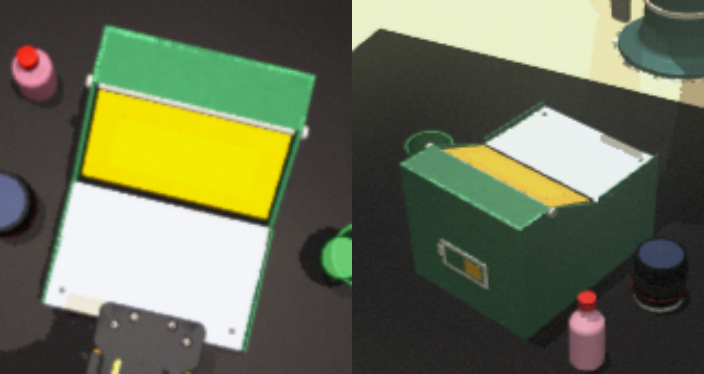

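The flap is shut (yellow, about (190,150)), the shelf is empty, and the lens, tumbler and bottle haven't moved.

```bash
python3 -c "
from station import arm
print(arm.finish_job())"
```

```text
the job is handed in; nothing more can be done
None
```

The battery is in the collection box, the flap has shut by itself, the lens, tumbler and bottle stand where they were, and the job is handed in after about 15 s; it returned no verdict.

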